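# Close a weighed bread order with four rim clips and set it out for pick-up

## Robot

A 6-joint arm with a two-finger parallel gripper is mounted at the origin on a cart in front of the work surface, level with it; the furniture and walls round the work are solid. World frame = base frame: x ahead of the robot, y to its left, z up, the work surface at z = 0. Lengths are in m, angles in rad, forces in N, time in s.
With the tool pointing down it reaches from about 0.375 to 0.925 m from the base axis. Payload 5.7 kg.
Tool frame: the origin (TCP) lies midway between the tips of the shut fingers; the grasp point (between the pads) lies 19 mm behind it; z points along the fingers, y is the line along which they close (so a half turn about z gives the same grasp; the last joint's range is limited). The gripper opens to 88 mm and grips with 3 to 60 N. Pads are 20 mm wide; open, the fingers measure 115 mm over their backs; the gripper's body (75 mm by 178 mm) begins 61 mm behind the grasp point.
Start: joints at [-1.232, 0.359, 1.51, -0, 1.272, -0.115], TCP at [0.263, -0.539, 0.223] pointing down, gripper open.
Joint ranges: [-2.97, 2.97], [-1.01, 2.36], [0.21, 2.38], [-0.96, 4.11], [0.2, 2.71], [-2.98, 2.98]. Speed limits (rad/s): [2.39, 2.39, 3.14, 3.14, 3.14, 3.14].

## Interface

Orientations are given as a unit quaternion [x, y, z, w].
In Python, from bench import move_ptp, servo_line, goto_joints, move_gripper, sleep, inverse_kinematics, capture, PlanningError, close_job, spot_in, silhouettes, current_clock, current_joint_pos, current_qvel, current_joint_torque, current_position, current_orientation, current_force, current_torque, current_finger_gap, current_grip_force gives the robot as it stands. Calls block until the motion is done:
- move_ptp(position, orientation): joint-space move of the TCP to a pose.
- servo_line(position, orientation=None, rate=0.15, contact_N=None): straight line of the TCP; orientation=None keeps the orientation; rate is the mean speed in m/s. With contact_N (N) it stops when the force on the tool has changed by that much, and returns True; else False.
- goto_joints(angles): joint-space move.
- move_gripper(opening): finger opening in m; the grip force is fixed at half the most; returns when the fingers have stopped.
- sleep(seconds).
- inverse_kinematics(position, orientation): joint angles nearest the present ones, or None.
- capture(name): name is "scene" or "top"; returns a dict with "image" (480x640x3 uint8, blue, green, red), "range_z" (480x640 float32, m along the optical axis (not along the pixel's ray), 0 where there is no reading), "intrinsics" (3x3 intrinsics, pixels), "R" (3x3) and "t" (3): a world point X has camera coordinates R X + t. Camera axes: x right, y down, z forward; pixel columns grow to the right and rows downward; lengths in m; the calibration is good to about 2 mm. A picture is of the moment at which its call begins.
A pose or a line that the arm cannot do raises PlanningError and nothing moves.
- close_job(): hands the job in; it is judged then, once.
Trained networks look in the newest picture that a camera, given by its name, has taken for a name from the list of things; names that differ only in an ending like _2 or _b are one class to them, and where a whole thing is asked for, a point or a joint stands for the part that bears it (a point fixed in the world has none). Each returns a list of dicts, best first, with "conf" (0 to 1); they miss things now and then, are a little off and sometimes report something else, mostly with a low value. They report only what shows in the picture. A call takes as long as a camera call. They do not tell look-alikes from the thing itself.
- spot_in(camera, query): "xy" ([column, row] in pixels, amid what is visible of it).
- silhouettes(camera, query): "region" (480x640 bool, what is visible of it) and "xy" ([column, row] in pixels, amid what is visible of it).
Readings, each from a call of its own:
- current_clock(): time.
- current_joint_pos(): joint angles.
- current_qvel(): joint speeds.
- current_joint_torque(): joint torques, N m.
- current_position(): TCP position.
- current_orientation(): TCP orientation.
- current_force(): force on the tool from outside, world axes, zero at the start.
- current_torque(): the same for the moment, N m.
- current_finger_gap(): finger opening in m.
- current_grip_force(): force on a finger pad.
Only numpy, scipy, OpenCV 4.12 (cv2) and the standard library are available. Lean on these libraries where they do the work, as an engineer would, in place of code of your own. Each camera call takes 0.05 s, during which the arm holds its last target. There are 200 camera calls.

## Task

The weighed order of two rolls is ready to close: take the open box off the scale (nothing may be pressed shut on the scale) and stand it on the free worktop, fetch the lid from the pick-up tray and seat it on the box. Snap the four lid clips down over the rim crosswise, after the first the one diagonally opposite and then the other two, so that the seal seats evenly; then take the closed box by its lid handle and set it down flat in the pick-up tray, the rolls still inside. Put the box down without dropping it, and leave the honey jar and the ticket stand where they are.

Things in the scene. Friction and masses are not known exactly. Their poses are not given: they have to be found in the camera images.
- box_mid (a point): Clear plastic food box, open on top: its centre, half-way up (40 mm above its underside, 40 mm below its rim). x along its length, y across, z up; end-for-end and side-for-side alike. Height 80 mm, inside 200 x 130 mm, walls and floor 3 mm. The rim is a flange 8 mm wide, 4 mm thick, 222 x 152 mm overall. 0.3 kg plus rolls 0.16 kg. Starts on the scale.
- clip_box: The same box, point at the centre of its underside, same axes. Place to pinch the open box: in the middle of each long side (x = 0, |y| = 65 to 76 mm) wall and ribbed grip make one piece 11 mm thick, 60 mm long, reaching from the rim 26 mm down. Once the lid is on, its plate covers the rim and the handle is the grip.
- lid_handle (a point): White lid: centre of its handle bar; x along the lid, y across, z up. Bar along x, 90 mm long, 14 wide, 13 tall; about 16 mm of air under it; centre 36.5 mm above the lid's lowest face, 24.5 above the plate. The plate (222 x 152 x 4 mm) rests on the box rim, then this point is 68.5 mm above box_mid. Lid and clips weigh 0.24 kg. Either way round fits. Starts in the tray, right way up.
- lid: The same lid, point at the centre of its lowest face, same axes. Under the plate is a plug 8 mm deep, 197 x 127 mm with cut corners and a rounded foot (radius 4 mm), smooth, which enters the box with 1.5 mm clearance on each side. Four clips are hinged on the lid's top, two on each long side, at x = +-65 mm.
- clip_1 (a joint): Clip at the lid's (-x, +y) corner. 0 = shut: plate level over the rim, tooth under the flange. Grows as it tilts up (to 1 rad); starts 0.55 to 0.85, stays where left. Press straight down at |x| 65, |y| about 74 mm of the lid: it folds outward and down, needs up to about 10 N as the sprung tooth rides over the rim, then snaps home.
- clip_2 (a joint): Same kind of clip at the lid's (+x, +y) corner; its neighbour on the same long side is clip_1. Each clip is a grey plastic plate 36 mm wide along x, hinged along x at |y| = 48 mm of the lid, 22 mm below the handle's centre.
- clip_3 (a joint): Same kind of clip at the lid's (+x, -y) corner, diagonally opposite clip_1. A shut clip's plate reaches from |y| = 48 to 81.5 mm and its top lies 20.5 mm below the handle's centre; an open one's free end stands 19 to 26 mm above its hinge.
- clip_4 (a joint): Same kind of clip at the lid's (-x, -y) corner, diagonally opposite clip_2.
- scale_top (a point): White bench scale: centre of its steel platter's top, 50 mm above the worktop. Platter 232 (x) x 204 (y) mm; the lower, sloped display is on its -x side, out to 170 mm from this point. Fixed. Scale and tray stand left and right of the free middle of the worktop, either way round.
- tray_floor (a point): Shallow dark steel pick-up tray: centre of its floor's top, 4 mm above the worktop; x along its length. Inside 277 x 205 mm, outside 291 x 219 mm; round rim, top 16.5 mm above the worktop. Fixed.
- oat_mid (a point): Round oat roll 87 x 96 x 47 mm lying in the box: its centre.
- grain_mid (a point): Long grain roll 72 x 117 x 48 mm lying across the box: its centre.
- honey_jar: Bystander: glass jar of honey, 71 mm wide, 110 mm tall; centre of its foot.
- ticket_stand: Bystander: small black price ticket in a steel foot, 70 x 24 x 58 mm; centre of its foot.
There are look-alikes about, which are no part of the job. What is shaped like the part that bears oat_mid but red is not meant.

How it is judged:
By the outcome, as a careful person would: the job done as asked, in the order asked, and still so for the second after the job is handed in, with the robot touching nothing.
It also fails if it takes over 72 s, if anything falls off the work surface, if the arm or the gripper's body presses on something with over 40 N, if the wrist force passes 120 N, or if a joint passes its speed limit or range.

## Working session

There is one attempt and no reset: what is moved stays moved. The work goes in short steps, each a Python script; the robot and the scene stay as the last script left them, time stands still between calls to the robot, and variables do not carry over. Pictures are saved under pics/ and viewed, at most 10 in all, crops included, and the job is handed in when it is done.

```bash
ls; mkdir -p pics; cat > h.py <<'E'
import numpy as np, cv2
from bench import *
from scipy.spatial.transform import Rotation as Ro
def cloud(c):
    z=c["range_z"]; K=c["intrinsics"]; v,u=np.mgrid[:480,:640]
    P=np.stack([(u-K[0,2])/K[0,0]*z,(v-K[1,2])/K[1,1]*z,z],-1)
    W=(P-c["t"])@c["R"]
    W[z==0]=np.nan
    return W
def down(yaw):  # tool y axis along direction yaw+90deg (tool x at yaw)
    return (Ro.from_euler('z',yaw)*Ro.from_euler('x',np.pi)).as_quat()
E
python3 - <<'E'
from h import *
for n in ("scene","top"):
    c=capture(n); cv2.imwrite(f"pics/{n}0.png",c["image"]); W=cloud(c)
    np.savez(f"{n}0.npz",W=W,img=c["image"],K=c["intrinsics"],R=c["R"],t=c["t"])
    print(n,"cam at",-c["R"].T@c["t"])
    for q in ("box_mid","lid_handle","clip_1","scale_top","tray_floor","oat_mid","grain_mid","honey_jar","ticket_stand"):
        for d in silhouettes(n,q):
            if d["conf"]<.2: continue
            r=d["region"]; p=W[r]; u,v=map(int,d["xy"])
            print(q,round(d["conf"],2),d["xy"],r.sum(),np.round(np.nanmedian(p,0),3),np.round(np.nanmin(p,0),3),np.round(np.nanmax(p,0),3))
print(current_clock())
E
```

```text
pics
scene cam at [-0.4187751  -0.83644362  1.42009017]
box_mid 0.7 [345.3, 284.3] 1002 [ 0.474 -0.302  0.093] [ 0.171 -0.509  0.001] [ 0.683 -0.158  0.593]
lid_handle 0.62 [224.8, 215.0] 1031 [0.554 0.233 0.018] [ 0.248 -0.027 -0.001] [0.646 0.338 0.384]
lid_handle 0.31 [233.8, 225.8] 573 [0.548 0.192 0.007] [ 0.246  0.008 -0.006] [0.665 0.347 0.277]
clip_1 0.62 [226.0, 211.8] 1015 [0.554 0.234 0.018] [ 0.249 -0.061 -0.001] [0.646 0.328 0.484]
clip_1 0.53 [211.6, 231.7] 51 [0.443 0.205 0.038] [0.423 0.198 0.027] [0.459 0.227 0.048]
clip_1 0.41 [238.7, 213.5] 74 [0.569 0.187 0.036] [0.55  0.172 0.012] [0.607 0.22  0.049]
clip_1 0.34 [346.7, 279.9] 958 [ 0.474 -0.303  0.094] [ 0.167 -0.452 -0.   ] [ 0.67  -0.157  0.598]
scale_top 0.94 [332.3, 299.4] 1488 [ 0.44  -0.276  0.036] [ 0.393 -0.392 -0.004] [ 0.518 -0.185  0.06 ]
tray_floor 0.62 [231.3, 225.0] 580 [0.561 0.192 0.007] [ 0.105 -0.272 -0.006] [0.665 0.358 0.735]
oat_mid 0.77 [460.1, 376.3] 907 [ 0.41  -0.697  0.036] [ 0.373 -0.74  -0.001] [ 0.481 -0.651  0.053]
oat_mid 0.52 [352.9, 273.7] 273 [ 0.516 -0.308  0.094] [ 0.18  -0.50
[... 1250 characters left out ...]
y_floor 0.52 [356.7, 259.2] 782 [ 0.524 -0.294  0.09 ] [ 0.482 -0.342  0.065] [ 0.569 -0.25   0.107]
oat_mid 0.87 [489.3, 295.0] 738 [ 0.421 -0.689  0.037] [ 0.377 -0.74   0.011] [ 0.465 -0.652  0.052]
oat_mid 0.68 [356.1, 259.0] 792 [ 0.524 -0.294  0.09 ] [ 0.482 -0.342  0.047] [ 0.569 -0.25   0.107]
grain_mid 0.71 [361.6, 224.9] 695 [ 0.621 -0.303  0.092] [ 0.594 -0.362  0.054] [ 0.658 -0.247  0.105]
honey_jar 0.73 [249.2, 187.1] 698 [0.725 0.013 0.107] [ 0.7   -0.019 -0.005] [0.787 0.062 0.12 ]
honey_jar 0.61 [178.2, 283.0] 151 [0.444 0.212 0.034] [0.424 0.195 0.014] [0.462 0.236 0.048]
ticket_stand 0.73 [216.8, 189.7] 192 [0.736 0.124 0.017] [ 0.705  0.107 -0.006] [0.771 0.146 0.064]
1.0
```

View pics/top0.png

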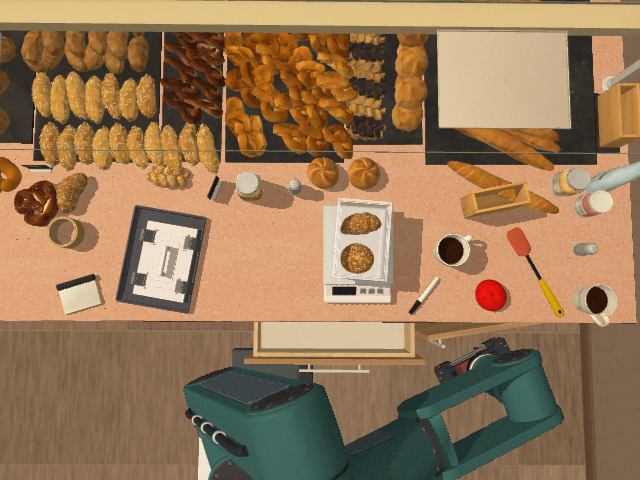

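View pics/scene0.png

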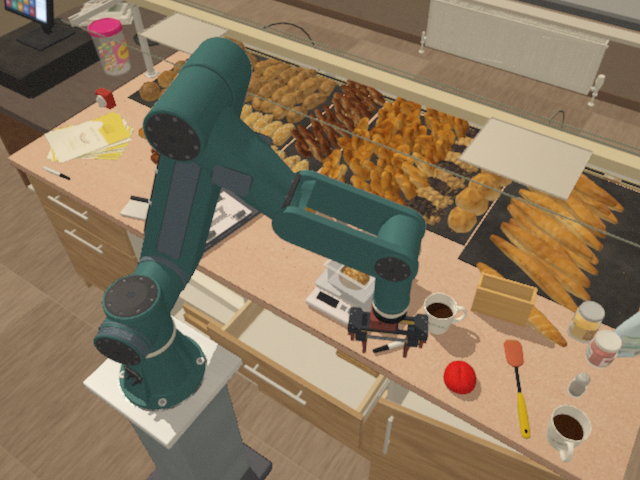

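The top view shows the open box on the scale at (363,238), with the oat roll at (357,258) and the grain roll at (361,224). The lid lies in the tray at (168,262), the honey jar is at (249,186) and the ticket stand at (215,187).

Look-alikes: the wooden box at (496,200), the red ball at (490,295) and loose rolls at (323,172) and (365,172). I choose the clear box at (363,238) and the white lid at (168,262).

```bash
python3 - <<'E'
from h import *
d=np.load("top0.npz"); W=d["W"]; img=d["img"]
def rect(m):
    p=W[m][:,:2]; p=p[~np.isnan(p).any(1)]
    r=cv2.minAreaRect((p*1000).astype(np.float32)); return len(p),np.round(r[0],1),np.round(r[1],1),round(r[2],2)
x,y,z=W[...,0],W[...,1],W[...,2]
nb=(abs(x-.58)<.2)&(abs(y+.31)<.15)
print("rim",rect(nb&(z>.121)&(z<.142)), np.nanmedian(z[nb&(z>.121)&(z<.142)]))
nl=(x>.36)&(x<.69)&(y>.12)&(y<.42)
mid=(abs(x-.52)<.07)&(abs(y-.266)<.05)
print("handle",rect(nl&mid&(z>.036)&(z<.06)),np.nanmedian(z[nl&mid&(z>.036)]))
white=img.min(2)>150
print("plate",rect(nl&white&(z<.03)&(z>.008)))
print("tray",rect(nl&(img.max(2)<110)&(z>-.01)&(z<.03)))
a=cv2.resize(img[185:315,100:230],None,fx=4,fy=4); b=cv2.resize(img[185:315,300:395],None,fx=4,fy=4)
o=np.hstack([a,b])
cv2.imwrite("pics/crop1.png",cv2.resize(o,(780,int(o.shape[0]*780/o.shape[1]))))
# table bounds of glass/overhead
hi=(z>.15)&(abs(y)<.45)&(x>.3); print("overhead x from",np.nanmin(x[hi]),np.nanpercentile(z[hi],[1,50]))
E
```

```text
rim (1067, array([ 575.1, -304.5]), array([153.4, 222.8]), 85.41) 0.12997061345240807
handle (153, array([534.6, 273.7]), array([114.8,  50.1]), 19.44) 0.04519377332920282
plate (2810, array([517.9, 267.6]), array([153.4, 221.3]), 79.6)
tray (3282, array([525.2, 279.2]), array([220., 291.]), 80.22)
overhead x from 0.3000094691571163 [0.34571033 0.37976169]
```

View pics/crop1.png

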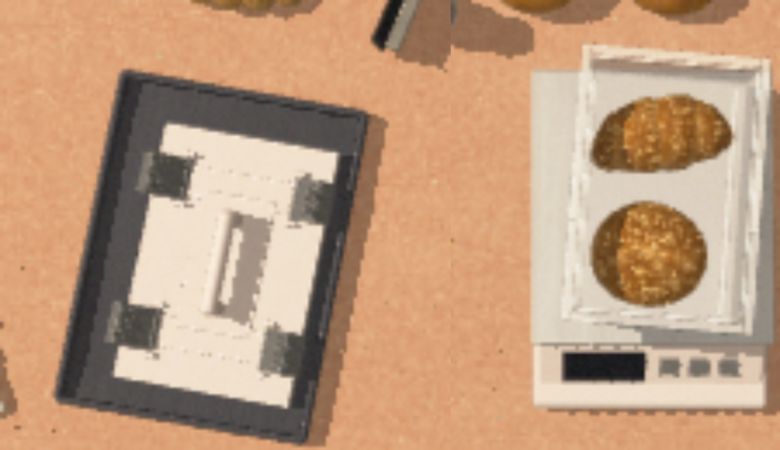

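The crop confirms the choice: the clear box with both rolls sits on the scale, and the lid lies right way up with its four clips raised. I'll start with the box.

```bash
cat >> h.py <<'E'
def ptp(p,yaw):
    "choose the half turn that keeps joint 6 comfortable"
    q0=current_joint_pos(); best=None
    for k in (0,np.pi):
        j=inverse_kinematics(p,down(yaw+k))
        if j is not None and (best is None or abs(j[5])<abs(best[0][5])): best=(j,k)
    move_ptp(p,down(yaw+best[1])); return yaw+best[1]
def loc(c,yaw,dx,dy): return np.array([c[0]+np.cos(yaw)*dx-np.sin(yaw)*dy,c[1]+np.sin(yaw)*dx+np.cos(yaw)*dy])
E
python3 - <<'E'
from h import *
yb=np.radians(-4.6); g=loc((.575,-.3045),yb,0,.0705); print(g)
move_gripper(.035)
y=ptp([*g,.19],yb); print("yaw",y,current_joint_pos())
hit=servo_line([*g,.099],contact_N=4); print(hit,current_position())
f0=current_force()
if not hit:
    move_gripper(0); print("gap",current_finger_gap(),current_grip_force())
    servo_line([*g,.15],rate=.08); print(current_force()-f0,current_torque(),current_finger_gap())
c=capture("top"); cv2.imwrite("pics/a.png",c["image"][150:330,240:440].repeat(3,0).repeat(3,1))
W=cloud(c); z=W[...,2]; m=(abs(W[...,0]-.575)<.16)&(abs(W[...,1]+.3045)<.1)&(z>.14)&(z<.21)
for xx in (.48,.67):
  for yy in (-.375,-.24): 
    k=m&(abs(W[...,0]-xx)<.03)&(abs(W[...,1]-yy)<.025); print(xx,yy,k.sum(),np.nanmedian(z[k]) if k.any() else None)
print(current_clock())
E
```

```text
[ 0.58065402 -0.23422709]
yaw -0.08028514559173916 [-4.94795648e-01  4.24893929e-01  1.48976726e+00 -4.33987443e-04
  1.22670314e+00  1.15680888e+00]
False [ 0.58112548 -0.2348389   0.09966749]
gap 0.010692656484094553 29.997754991054535
[-0.35310597  0.01905755 -4.762843  ] [ 0.35202222  0.01280042 -0.04484308] 0.01088640410783116
0.48 -0.375 134 0.17881211400616065
0.48 -0.24 85 0.17991976975528937
0.67 -0.375 149 0.1779020069905492
0.67 -0.24 0 None
5.6667
```

View pics/a.png

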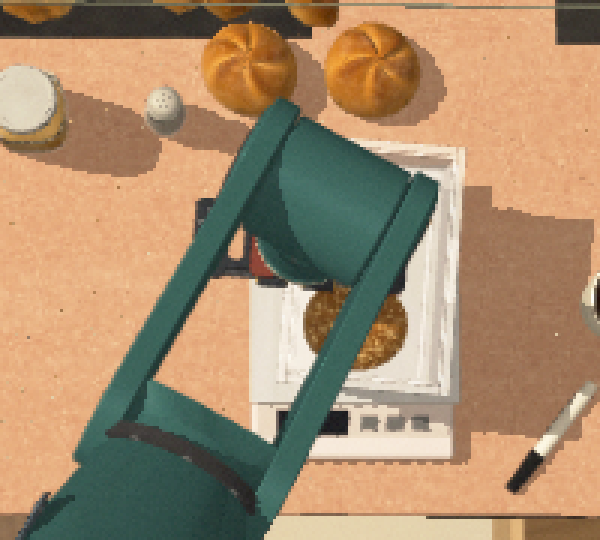

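The box hangs level within about 2 mm in the pinch (box at (355,265) in the crop, oat roll visible). Next I carry it to the free middle.

```bash
python3 - <<'E'
from h import *
g=np.array([.54,.0505])
servo_line([*g,.14],down(0),rate=.2); print(current_finger_gap(),current_position())
servo_line([*g,.06],rate=.1)
h=servo_line([*g,.044],rate=.02,contact_N=2.5); print(h,current_position(),current_force())
sleep(.1); move_gripper(.035); p=current_position(); print(p)
servo_line([p[0],p[1],.19],rate=.2)
# on to the lid
yl=np.radians(-10.4); move_gripper(.06)
y=ptp([.518,.2676,.16],yl); print("yaw",y,current_joint_pos()[5])
c=capture("top"); W=cloud(c); x,yy,z=W[...,0],W[...,1],W[...,2]
m=(abs(x-.54)<.16)&(abs(yy+.02)<.12)&(z>.065)&(z<.095)
q=W[m][:,:2]; r=cv2.minAreaRect((q*1000).astype(np.float32)); print("box rim",len(q),r,np.nanmedian(z[m]))
for d in (.43,.65): 
  for e in (-.095,.055):
    k=m&(abs(x-d)<.025)&(abs(yy-e)<.025); print(d,e,k.sum(),np.nanmedian(z[k]))
cv2.imwrite("pics/b.png",c["image"][150:330,100:400].repeat(2,0).repeat(2,1)); print(current_clock())
E
```

```text
0.010511030788191732 [0.54026953 0.04977462 0.14002892]
True [0.5400926  0.05054016 0.0496122 ] [0.50023481 0.38405898 3.04797891]
[0.53871563 0.05067187 0.04885541]
yaw 2.960078411382383 -1.0303811217756027
box rim 1061 ((565.1429443359375, -19.5625), (269.7084045410156, 153.0929412841797), 0.04510870203375816) 0.07976934134167317
0.43 -0.095 56 0.08008761328141803
0.43 0.055 62 0.07934220101763373
0.65 -0.095 55 0.07995021100614057
0.65 0.055 67 0.07898252213668218
13.1417
```

View pics/b.png

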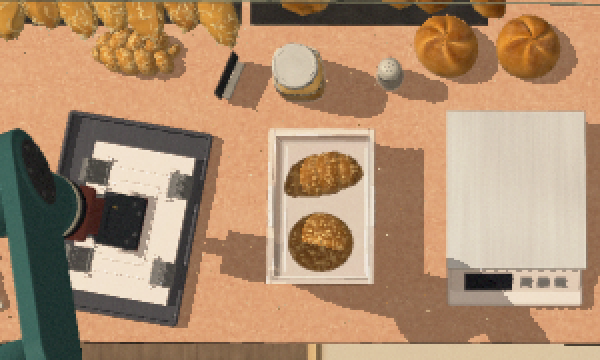

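The box stands square in the free middle at (320,205) in the crop with both rolls inside. The gripper is over the lid handle at (120,220).

```bash
python3 - <<'E'
from h import *
c=capture("top"); W=cloud(c); x,yy,z=W[...,0],W[...,1],W[...,2]
m=(abs(x-.54)<.135)&(abs(yy+.02)<.1)&(z>.07)&(z<.09)
q=W[m][:,:2]; r=cv2.minAreaRect((q*1000).astype(np.float32)); print("box rim",len(q),r)
b=np.array(r[0])/1000; a=r[2] if r[1][0]>r[1][1] else r[2]-90; a=(a+45)%90-45
assert abs(r[1][0]+r[1][1]-376)<5
f0=current_force()
h=servo_line([.518,.2676,.0225],contact_N=4); print(h,current_position()); assert not h
move_gripper(0); print("gap",current_finger_gap(),current_position())
p=current_position()
servo_line([p[0],p[1],.135],rate=.12); print(current_finger_gap(),current_force()-f0)
c=capture("top"); W=cloud(c); x,yy,z=W[...,0],W[...,1],W[...,2]
servo_line([*b,.135],down(np.pi+np.radians(a)),rate=.22)
servo_line([*b,.105],rate=.1)
h=servo_line([*b,.0885],rate=.025,contact_N=8); print(h,current_position(),current_force()-f0,current_torque(),current_clock())
E
```

```text
box rim 1025 ((540.5789184570312, -19.646766662597656), (220.2600555419922, 152.82192993164062), 0.17003114521503448)
False [0.51869115 0.26786302 0.02324557]
gap 0.013689850000858402 [0.51800971 0.26759144 0.02255321]
0.01428037687770567 [ 1.47597371  0.71646923 -2.61961625]
True [ 0.54046657 -0.01967907  0.09039633] [1.37310745e+00 2.50865673e-03 5.22829102e+00] [ 0.07290278 -0.090632    0.13744205] 18.6583
```

```bash
cat >> h.py <<'E'
C=np.array([.5405,-.0197])
def clipz(W,sx,sy):
    "free-end heights of a clip"
    c=loc(C,0,sx*.065,sy*.070); k=(abs(W[...,0]-c[0])<.012)&(abs(W[...,1]-c[1])<.010)
    return np.round(np.nanpercentile(W[k][:,2],[10,50,90]),3) if k.any() else None
def press(sx,sy,yaw=np.pi):
    g=loc(C,0,sx*.065,sy*.074)
    move_ptp([*g,.135],down(yaw))
    h=servo_line([*g,.084],rate=.06,contact_N=18)
    print("press",sx,sy,h,current_position()[2],current_force())
    servo_line([*g,.135],rate=.25)
E
python3 - <<'E'
from h import *
move_gripper(.04)
p=current_position(); servo_line([p[0],p[1],.135],rate=.2); move_gripper(0)
print(current_force())
press(-1,1)
move_ptp([*loc(C,0,.065,-.074),.15],down(np.pi))
c=capture("top"); W=cloud(c)
for s in ((-1,1),(1,-1),(1,1),(-1,-1)): print(s,clipz(W,*s))
cv2.imwrite("pics/c.png",c["image"][180:300,220:360].repeat(4,0).repeat(4,1)); print(current_clock())
E
```

```text
[0.25359181 0.06562048 0.28169776]
press -1 1 True 0.08790501792964114 [-3.51693872 -0.41605581 15.9841799 ]
(-1, 1) [0.084 0.089 0.092]
(1, -1) [0.57  0.572 0.574]
(1, 1) None
(-1, -1) [0.108 0.636 0.638]
22.8167
```

View pics/c.png

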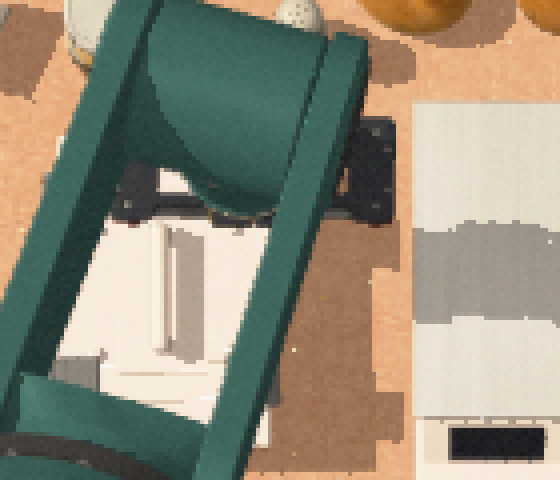

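The first clip, at (80,373) in the crop, lies flat at about 0.089 m, so it is shut. Now the diagonal one, then the other two.

```bash
python3 - <<'E'
from h import *
press(1,-1); press(1,1); press(-1,-1)
move_ptp([.44,.25,.2],down(np.pi))
c=capture("top"); W=cloud(c)
for s in ((-1,1),(1,-1),(1,1),(-1,-1)): print(s,clipz(W,*s))
x,yy,z=W[...,0],W[...,1],W[...,2]
m=(abs(x-C[0])<.06)&(abs(yy-C[1])<.015)&(z>.105)&(z<.125); q=W[m][:,:2]
print("handle",len(q),cv2.minAreaRect((q*1000).astype(np.float32)),np.nanmedian(z[m]))
cv2.imwrite("pics/d.png",c["image"][170:310,110:310].repeat(3,0).repeat(3,1)); print(current_clock())
E
```

```text
press 1 -1 True 0.08796287470489417 [-2.43443595  0.04614862 11.99134693]
press 1 1 True 0.08822665763279014 [-3.13652677  0.30727964 10.33782861]
press -1 -1 True 0.08753673529032845 [-4.25253364  0.81181931 17.39185884]
(-1, 1) [0.085 0.089 0.093]
(1, -1) [-0.003  0.084  0.091]
(1, 1) [0.084 0.089 0.092]
(-1, -1) [-0.002  0.085  0.09 ]
handle 157 ((540.0907592773438, -11.283952713012695), (86.68466186523438, 11.946709632873535), 0.9299895763397217) 0.11389708745455465
29.2
```

View pics/d.png

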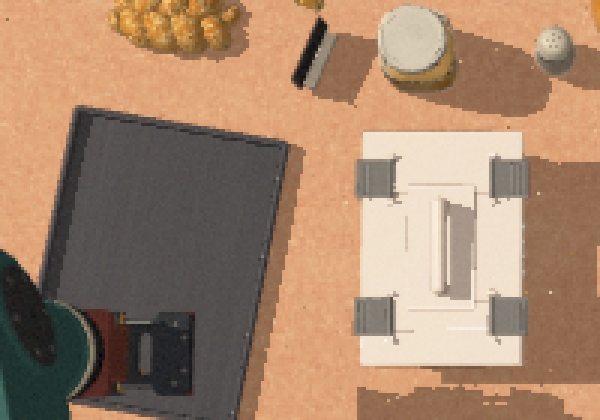

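All four clips lie flat (crop (375,178), (508,178), (375,315) and (508,315)). The box slid about 8 mm towards +y, so I'll grip the handle at its new position.

```bash
python3 - <<'E'
import h
from h import *
h.C=np.array([.5401,-.0113])
W=cloud(capture("top"))
for s in ((-1,1),(1,-1),(1,1),(-1,-1)):
    v=clipz(W,*s); print(s,v); assert v[0]>.08 and v[2]<.096
move_gripper(.05); a=np.pi+np.radians(.5)
move_ptp([*h.C,.16],down(a)); f0=current_force()
k=servo_line([*h.C,.0915],contact_N=5); print(k); assert not k
move_gripper(0); print("gap",current_finger_gap(),current_position())
p=current_position(); servo_line([p[0],p[1],.155],rate=.08); print(current_force()-f0,current_torque(),current_finger_gap())
W=cloud(capture("top"))
t=[.525,.279]; servo_line([*t,.155],down(np.pi-np.radians(9.8)),rate=.2)
servo_line([*t,.106],rate=.1)
k=servo_line([*t,.091],rate=.02,contact_N=3.5); print(k,current_position(),current_force()-f0)
print(current_clock())
E
```

```text
(-1, 1) [0.084 0.089 0.092]
(1, -1) [0.005 0.087 0.092]Traceback (most recent call last):
  File "<stdin>", line 6, in <module>
AssertionError
```

```bash
python3 - <<'E'
import h
from h import *
W=cloud(capture("top")); x,y,z=W[...,0],W[...,1],W[...,2]
n=(abs(x-.54)<.13)&(abs(y+.012)<.12)
rc=lambda m:cv2.minAreaRect((W[m][:,:2]*1000).astype(np.float32))
print("top faces",rc(n&(z>.07)&(z<.1)))
m=n&(abs(y+.01)<.03)&(abs(x-.54)<.06)&(z>.107)&(z<.125); r=rc(m); print("handle",r,np.nanmedian(z[m]))
h.C=np.array(r[0])/1000
for s in ((-1,1),(1,-1),(1,1),(-1,-1)): print(s,clipz(W,*s))
E
```

```text
top faces ((540.3955078125, -9.718460083007812), (220.2812957763672, 162.8491668701172), 0.3541358709335327)
handle ((539.9666748046875, -11.426528930664062), (86.47311401367188, 11.724817276000977), 0.9342387914657593) 0.11436918388894002
(-1, 1) [0.085 0.089 0.092]
(1, -1) [0.004 0.087 0.092]
(1, 1) [0.085 0.088 0.094]
(-1, -1) [0.029 0.089 0.092]
```

The outline is 163 mm across, which matches two shut clips, and it is centred at y = -0.0097. All four clips are shut.

```bash
python3 - <<'E'
from h import *
c0=np.array([.5402,-.0102]); move_gripper(.05)
move_ptp([*c0,.16],down(np.pi+np.radians(.5))); f0=current_force()
k=servo_line([*c0,.0915],contact_N=5); print(k); assert not k
move_gripper(0); print("gap",current_finger_gap(),current_position())
p=current_position(); servo_line([p[0],p[1],.155],rate=.08); print(current_force()-f0,current_torque(),current_finger_gap())
t=[.525,.279]; servo_line([*t,.155],down(np.pi-np.radians(9.8)),rate=.2)
servo_line([*t,.106],rate=.1)
k=servo_line([*t,.091],rate=.02,contact_N=3.5); print(k,current_position(),current_force()-f0)
print(current_clock())
E
```

```text
False
gap 0.013851387307207213 [ 0.5404044  -0.01052473  0.0917308 ]
[ 0.21697598 -0.15998247 -6.19661888] [-0.00372245 -0.12078803  0.02995574] 0.013943636904506751
True [0.52515043 0.27906331 0.09564746] [-1.21026487 -1.13761269  5.31878904]
36.2917
```

```bash
python3 - <<'E'
from h import *
sleep(.2); move_gripper(.05); p=current_position(); servo_line([p[0],p[1],.18],rate=.2)
move_ptp([.45,-.1,.3],down(np.pi)); sleep(.3)
c=capture("top"); W=cloud(c); x,y,z=W[...,0],W[...,1],W[...,2]
n=(abs(x-.525)<.14)&(abs(y-.279)<.12)
m=n&(z>.075)&(z<.105); print(cv2.minAreaRect((W[m][:,:2]*1000).astype(np.float32)),np.nanpercentile(z[m],[5,50,95]))
cv2.imwrite("pics/e.png",c["image"][150:310,100:300].repeat(3,0).repeat(3,1)); print(current_clock())
E
```

```text
((525.4107055664062, 279.3340148925781), (165.74777221679688, 223.06393432617188), 80.02729797363281) [0.08356112 0.08925654 0.09528189]
39.65
```

View pics/e.png

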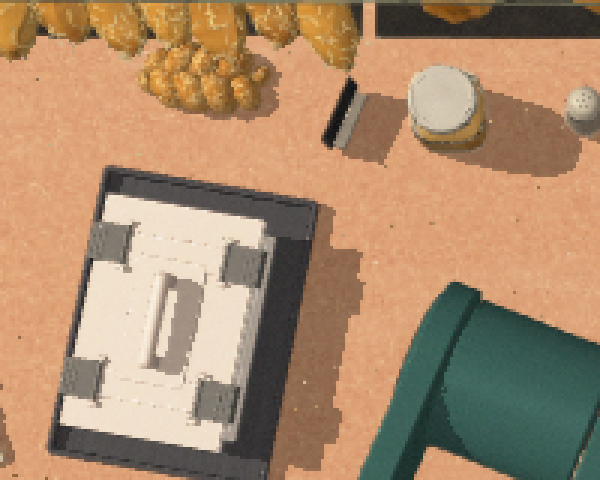

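The closed box sits flat and centred in the tray at (165,320) in the crop. All four clips are shut, and the jar and ticket stand have not moved.

```bash
python3 -c "
from bench import *
print(close_job())"
```

```text
the job is handed in; nothing more can be done
None
```

The job is handed in at about 40 s on the robot's clock: the box is closed, its four clips were snapped crosswise on the worktop, and it stands flat in the pick-up tray with the jar and ticket stand untouched; the rolls were last seen in it before the lid went on.

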